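# Roll the speaker into its charging cradle and start it with the remote

### The job

Gently roll the round portable speaker over the cabinet top, up the nearer ramp of the bamboo charging cradle and into the cradle's groove, lying straight with neither end overhanging, and stay beside it with the gripper until it has settled and lies still. Only then press the orange button on the wooden remote fully down and let it spring back. Leave the record clamp, the tumbler on its coaster and the white dispenser alone.

Things in the scene. Friction and masses are not known exactly. Their poses are not given: they have to be found in the camera images.
- speaker: Loose teal speaker, a cylinder 88 mm across, 140 mm long, about 0.55 kg, lying on its side, a 14 mm wide black rubber ring at each end (body 85 mm across). Origin mid-length on the axis, 44 mm up; x along the axis (ends alike), y, z turn as it rolls. Starts flat at the foot of either ramp, 190-240 mm from the groove line, within 0.12 rad and 20 mm (lengthwise) of square; rolls easily, soon stops.
- dock: Fixed bamboo cradle, 200 mm along x, 216 mm along y, 18 mm high. Origin under its middle, x along the groove, within 0.16 rad of world x. Both sides alike: from y = 108 mm an even ramp rises to 18 mm at y = 33, then an 8 mm level crest; between the crests a groove 50 mm wide, ends open. Over the crest the speaker drops 8 mm and rests on the two inner crest edges; on the ramp it rolls back.
- dock_seat (a point): Where the middle of the speaker is when it lies seated: over the middle of the cradle, 54 mm above the cabinet top; axes as the cradle's (x along the groove, y across, z up).
- remote: Loose wooden remote lying flat on the cabinet top, 150 x 52 x 20 mm, 0.2 kg, with one round orange silicone button. Origin under its middle, x along its length, z up; the button is 30 mm from the middle towards +x. It lies on the robot's left or right (the record clamp on the other side).
- remote_button (a joint): Travel of the orange button, in m: 0 out, 0.005 fully down; springs back when let go. About 1.2 N starts it and 4.2 N holds it fully down.
- button_top (a point): Centre of the orange button's top face (36 mm across), 28 mm above the cabinet top when out, 8 mm proud of the remote.
- clamp: Stainless steel record clamp, loose, 76 mm across and 56 mm high, origin under its middle; to be left alone.
- tumbler: Glass tumbler, 72 mm across and 95 mm high, loose, standing on the fixed square bamboo coaster (100 x 100 x 8 mm) beyond the work; origin under its middle; to be left alone.
- dispenser: White plastic push dispenser of spare adapters, loose, 68 mm across and 120 mm high, standing beyond the work; origin under its middle; to be left alone.
There are look-alikes about, which are no part of the job. There is more than one size of the remote; the job needs the middle-sized. Leave any red look-alike of the speaker alone.

How it is judged:
On the way, in this order (a step that is already met when the one before it is completed fails the run):
1. the speaker lies seated in the groove, straight, still, with neither end overhanging, and the gripper is still beside it (TCP within 130 mm of its middle) (x of speaker in the frame of dock_seat between -0.03 and 0.03 m and y of speaker in the frame of dock_seat between -0.008 and 0.008 m and z of speaker in the frame of dock_seat between -0.005 and 0.005 m and angle between the x axis of speaker and the x axis of dock, either way round below 0.09 rad and linear speed of speaker below 0.02 m/s and angular speed of speaker below 0.3 rad/s and distance between the grasp point and speaker below 0.13 m), for 0.3 s.
2. the orange button is pressed down (past 3.5 of its 5 mm) while the speaker lies seated (x of speaker in the frame of dock_seat between -0.03 and 0.03 m and y of speaker in the frame of dock_seat between -0.008 and 0.008 m and z of speaker in the frame of dock_seat between -0.005 and 0.005 m and angle between the x axis of speaker and the x axis of dock, either way round below 0.09 rad and value of joint remote_button above 0.0035 m), for 0.05 s.
At the end, for the whole second after the job is handed in: The speaker rests in the cradle's groove: its middle within 30 mm of the cradle's middle lengthwise (no end overhanging), 8 mm across and 5 mm in height of the seat, its axis within 0.09 rad of the groove, at rest; the button has sprung back and the remote lies flat on the cabinet top (x of speaker in the frame of dock_seat between -0.03 and 0.03 m and y of speaker in the frame of dock_seat between -0.008 and 0.008 m and z of speaker in the frame of dock_seat between -0.005 and 0.005 m and angle between the x axis of speaker and the x axis of dock, either way round below 0.09 rad and linear speed of speaker below 0.02 m/s and angular speed of speaker below 0.3 rad/s and value of joint remote_button below 0.0015 m and angle between remote's own z axis and vertical below 0.1 rad and height (world z) of remote below 0.01 m); the robot touches nothing.
It fails at once if the button is pressed before the speaker lies seated (value of joint remote_button above 0.0035 m and not (x of speaker in the frame of dock_seat between -0.03 and 0.03 m and y of speaker in the frame of dock_seat between -0.008 and 0.008 m and z of speaker in the frame of dock_seat between -0.005 and 0.005 m and angle between the x axis of speaker and the x axis of dock, either way round below 0.09 rad)).
It fails at once if the speaker is knocked or flung (faster than 0.6 m/s) (linear speed of speaker above 0.6 m/s).
It fails at once if the record clamp, the tumbler or the dispenser is moved by more than 20 mm (distance of any of clamp, tumbler, dispenser from where it was at the start of the episode above 0.02 m).
It also fails if it takes over 64 s, if anything falls off the work surface, if the arm or the gripper's body presses on something with over 40 N, if the wrist force passes 120 N, or if a joint passes its speed limit or range.

### The arm

A 7-joint arm with a two-finger parallel gripper is mounted at the origin on the work surface. World frame = base frame: x ahead of the robot, y to its left, z up, the work surface at z = 0. Lengths are in m, angles in rad, forces in N, time in s.
With the tool pointing down it reaches from about 0.4 to 0.75 m from the base axis. Payload 19.5 kg.
Tool frame: the origin (TCP) lies between the finger pads, 19 mm behind the fingertips; this is the grasp point; z points along the fingers, y is the line along which they close (so a half turn about z gives the same grasp; the last joint's range is limited). The gripper opens to 85 mm and grips with 20 to 120 N. Pads are 22 mm wide; open, the fingers measure 114 mm over their backs; the gripper's body (76 mm by 85 mm) begins 54 mm behind the grasp point. The pads swing forward as they close: fully open they stand 13 mm farther back than shut.
Start: joints at [1.214, 0.707, -0.028, 1.485, 0.022, 0.951, -0.075], TCP at [0.178, -0.547, 0.25] pointing down, gripper open.
Joint ranges: [-2.71, 2.71], [-0.32, 2.16], [-1.57, 1.52], [0, 2.45], [-1.46, 4.6], [0, 2.02], [-2.83, 2.83]. Speed limits (rad/s): [1.89, 1.89, 2.57, 2.57, 3.01, 3.01, 3.01].

### API

Orientations are given as a unit quaternion [x, y, z, w].
In Python, from plant import manip gives the robot as it stands. Calls block until the motion is done:
- manip.move_pose(position, orientation): joint-space move of the TCP to a pose.
- manip.move_l(position, rate=0.15, rotation=None, force_limit=None): straight line of the TCP; rotation=None keeps the orientation; rate is the mean speed in m/s. With force_limit (N) it stops when the force on the tool has changed by that much, and returns True; else False.
- manip.move_joints(angles): joint-space move.
- manip.set_gripper(opening): finger opening in m; the grip force is fixed at half the most; returns when the fingers have stopped.
- manip.wait(seconds).
- manip.solve_ik(position, orientation): joint angles nearest the present ones, or None.
- manip.camera(name): name is "scene" or "side" or "wrist"; returns (picture, depth): 420x560x3 uint8, blue, green, red; 420x560 float32, m along the optical axis (not along the pixel's ray), 0 where there is no reading.
- manip.get_calibration(name): a dict with "intrinsics" (3x3 intrinsics, pixels), "D" ([k1, k2, p1, p2, k3] as OpenCV has them; the pictures are not rectified), "rvec" (rotation vector, rad) and "tvec" (3), from world to camera coordinates, as OpenCV has them; the wrist camera has in their place "mount" (4x4, takes a point from camera to tool coordinates, whose origin is the TCP and whose axes are the flange's). Camera axes: x right, y down, z forward; pixel columns grow to the right and rows downward; lengths in m; the calibration is good to about 2 mm. A picture is of the moment at which its call begins: read the wrist's pose just before it. get_calibration takes no time and is no camera call.
A pose or a line that the arm cannot do raises manip.Unreachable and nothing moves.
- manip.sign_off(): hands the job in; it is judged then, once.
Trained networks look in the newest picture that a camera, given by its name, has taken for a name from the list of things; names that differ only in an ending like _2 or _b are one class to them, and where a whole thing is asked for, a point or a joint stands for the part that bears it (a point fixed in the world has none). Each returns a list of dicts, best first, with "p" (0 to 1); they miss things now and then, are a little off and sometimes report something else, mostly with a low value. They report only what shows in the picture. A call takes as long as a camera call. They do not tell look-alikes from the thing itself.
- manip.recognise(camera, label): "point" ([x, y, z] in m, in world coordinates, good to about 4 mm: the middle of the surface that is visible of it).
- manip.outline_of(camera, label): "mask" (420x560 bool, what is visible of it).
- manip.mark_of(camera, label): "point" ([x, y, z] in m, in world coordinates, good to about 4 mm: a listed point, or the origin of a listed thing).
Readings, each from a call of its own:
- manip.read_time_s(): time.
- manip.read_joint_pos(): joint angles.
- manip.read_dq(): joint speeds.
- manip.read_tau(): joint torques, N m.
- manip.read_tcp_pos(): TCP position.
- manip.read_orientation(): TCP orientation.
- manip.read_ft_force(): force on the tool from outside, world axes, zero at the start.
- manip.read_moment(): the same for the moment, N m.
- manip.read_width(): finger opening in m.
- manip.read_finger_force(): force on a finger pad.
Only numpy, scipy, OpenCV 4.12 (cv2) and the standard library are available. Lean on these libraries where they do the work, as an engineer would, in place of code of your own. Each camera call takes 0.05 s, during which the arm holds its last target. There are 200 camera calls.

## Working session

There is one attempt and no reset: what is moved stays moved. The work goes in short steps, each a Python script; the robot and the scene stay as the last script left them, time stands still between calls to the robot, and variables do not carry over. Pictures are saved under pics/ and viewed, at most 10 in all, crops included, and the job is handed in when it is done.

```bash
mkdir -p pics; ls
cat > h.py <<'E'
from plant import manip
import numpy as np, cv2
from scipy.spatial.transform import Rotation as R
def shot(cam,name=None):
    im,d=manip.camera(cam)
    if name: cv2.imwrite('pics/'+name+'.png',im)
    return im,d
def pts(cam,d,mask):
    c=manip.get_calibration(cam); v,u=np.nonzero(mask&(d>0)); z=d[v,u]
    n=cv2.undistortPoints(np.stack([u,v],1).astype(np.float64)[:,None],np.array(c["intrinsics"]),np.array(c["D"]))[:,0]
    P=np.c_[n*z[:,None],z]
    M=cv2.Rodrigues(np.array(c["rvec"],float))[0]
    return (P-np.array(c["tvec"]).ravel())@M
E
python3 - <<'E'
from h import *
a,d=shot('scene','scene0')
np.save('d0.npy',d)
r=lambda p:np.round(p,3).tolist()
for l in ['speaker','dock','remote','button_top','clamp','tumbler','dispenser']:
    print(l,'mark',[(r(x['point']),round(x['p'],2)) for x in manip.mark_of('scene',l)])
shot('side','side0')
for l in ['speaker','dock','remote','button_top']:
    print(l,'side',[(r(x['point']),round(x['p'],2)) for x in manip.mark_of('side',l)])
print(manip.read_time_s(),r(manip.read_orientation()),manip.read_tcp_pos(),manip.read_width())
E
```

```text
pics
speaker mark [([0.313, 0.15, 0.047], 0.81), ([0.512, 0.147, 0.044], 0.77)]
dock mark [([0.5, -0.073, -0.0], 0.6)]
remote mark [([0.47, -0.541, -0.001], 0.76), ([0.49, -0.38, -0.002], 0.61), ([0.319, -0.371, -0.003], 0.52)]
button_top mark [([0.338, -0.375, 0.017], 0.53), ([0.521, -0.378, 0.031], 0.52), ([0.466, -0.582, 0.033], 0.46)]
clamp mark [([0.465, 0.387, -0.001], 0.74), ([0.503, -0.07, -0.0], 0.41)]
tumbler mark [([0.773, -0.165, 0.008], 0.85)]
dispenser mark []
speaker side [([0.509, 0.149, 0.042], 0.64), ([0.313, 0.153, 0.048], 0.56)]
dock side [([0.505, -0.074, -0.001], 0.89)]
remote side [([0.488, -0.38, 0.004], 0.81), ([0.47, -0.54, 0.001], 0.7), ([0.779, -0.16, 0.007], 0.58), ([0.317, -0.365, -0.001], 0.54)]
button_top side [([0.336, -0.372, 0.02], 0.59), ([0.516, -0.381, 0.03], 0.54), ([0.463, -0.582, 0.039], 0.51), ([0.503, -0.073, 0.063], 0.32)]
0.65 [0.988, 0.157, -0.0, -0.0] [ 0.17801918 -0.54670614  0.2499481 ] 0.08506605150943891
```

View pics/scene0.png

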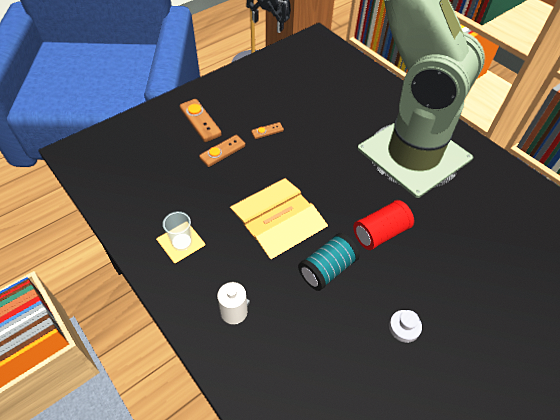

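View pics/side0.png

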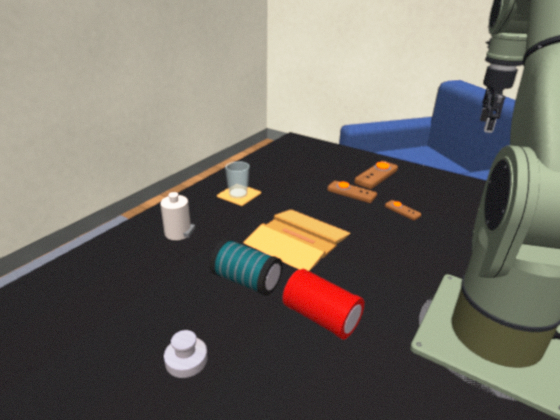

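The scene picture shows the teal speaker at (328,262), the red look-alike at (385,225), the cradle at (278,217), and three remotes at (200,118), (222,150) and (268,130). The middle-sized one is at (222,150), with world position about (0.49,-0.38). The side view agrees. Next I measure the yaws from the point clouds.

```bash
cat >> h.py <<'E'
def masks(cam,label): return [m['mask'] for m in manip.outline_of(cam,label)]
def speaker_pose(cam,near):
    from scipy.optimize import least_squares
    _,d=shot(cam)
    best=None
    for m in masks(cam,'speaker'):
        P=pts(cam,d,cv2.erode(m.astype(np.uint8),np.ones((3,3)))>0)
        if len(P)<50: continue
        c=np.median(P,0)[:2]
        if best is None or np.hypot(*(c-near))<best[0]: best=(np.hypot(*(c-near)),P)
    P=best[1]
    def split(q):
        a=np.array([np.cos(q[0]),np.sin(q[0])]); n=np.array([-a[1],a[0]])
        e=P[:,:2]-near; return e@a,e@n-q[1],P[:,2]-q[2]
    def f(q):
        s,y,z=split(q); side=np.hypot(y,z)-.0432
        end=np.minimum(abs(s-q[3]-.07),abs(s-q[3]+.07))
        return np.where(abs(side)<end,side,end)
    r=least_squares(f,[0,0,.045,0],loss='soft_l1',f_scale=.002)
    q=r.x;a=np.array([np.cos(q[0]),np.sin(q[0])]);n=np.array([-a[1],a[0]])
    return near+a*q[3]+n*q[1],q[0],q[2],np.median(abs(f(q)))
E
python3 - <<'E'
from h import *
for cam in ('scene','side'):
    print(cam,'spk',speaker_pose(cam,np.array([.511,.148])))
    _,d=shot(cam)
    for l in ('dock','remote'):
        for m in masks(cam,l):
            P=pts(cam,d,m); P=P[(P[:,2]<.035)&(P[:,2]>(.003 if l=='dock' else .012))]
            if len(P)<20: continue
            (c,s,a)=cv2.minAreaRect((P[:,:2]*1000).astype(np.float32))
            print(cam,l,len(P),np.round(c,1),np.round(s,1),round(a,2),np.round(np.percentile(P[:,2],[5,50,95]),4))
print(manip.get_calibration('wrist')['mount'])
E
```

```text
scene spk (array([0.51290988, 0.14748207]), np.float64(0.05301200972089801), np.float64(0.04268544936697905), np.float64(0.0010542694883367877))
scene dock 3431 [504.9 -69.9] [220.3 208.7] 86.26 [0.0036 0.0092 0.0182]
scene remote 138 [ 324.5 -361.6] [34.6 96.2] 71.81 [0.0122 0.0142 0.0201]
scene remote 754 [ 473.1 -535. ] [192.7  68.2] 83.58 [0.0165 0.024  0.0321]
scene remote 566 [ 492.2 -376.4] [151.7  57.6] 3.14 [0.0139 0.019  0.027 ]
scene remote 113 [ 775.  -158.5] [61.1 52.5] 51.01 [0.0136 0.0263 0.0342]
side spk (array([0.5098889 , 0.14513463]), np.float64(0.04678432708236179), np.float64(0.04411780094187069), np.float64(0.0008237800120032696))
side dock 3195 [503.3 -70.1] [212.4 202.6] 86.02 [0.0042 0.01   0.0189]
side dock 145 [ 762.9 -168.7] [78.4 47.3] 71.49 [0.0086 0.0214 0.0339]
side remote 432 [ 485.1 -378.6] [145.3  53.4] 1.72 [0.0131 0.0203 0.0287]
side remote 507 [ 467.5 -539.5] [195.2  67.3] 82.76 [0.0153 0.0257 0.0308]
side remote 198 [ 315.2 -364.9] [ 34.9 100.8] 75.02 [0.0126 0.015  0.0204]
[[ 1.16101413e-03 -9.50375660e-01 -3.11102485e-01  7.88643889e-02]
 [ 9.99999248e-01  1.22593892e-03 -1.31443757e-05  2.61160431e-04]
 [ 3.93884739e-04 -3.11102236e-01  9.50376370e-01 -1.23531770e-01]
 [ 0.00000000e+00  0.00000000e+00  0.00000000e+00  1.00000000e+00]]
```

```bash
cat >> h.py <<'E'
C=np.array([.504,-.0705]); YAW=-.067
def dfr(yaw=YAW):
    return np.array([np.cos(yaw),np.sin(yaw)]),np.array([-np.sin(yaw),np.cos(yaw)])
def w(x,y,z):                      # cradle frame -> world
    a,b=dfr(); p=C+a*x+b*y; return [p[0],p[1],z]
def q(dy=0):                       # tool down, fingers along the groove
    a,b=dfr(YAW+dy); return R.from_matrix(np.c_[np.r_[b,0],np.r_[a,0],[0,0,-1]]).as_quat()
def look(cam='scene'):
    g=np.array([.511,.148])
    for m in manip.mark_of(cam,'speaker') if shot(cam) else []:
        if m['point'][0]>.42: g=np.array(m['point'][:2]); break
    c,t,z,e=speaker_pose(cam,g); a,b=dfr(); v=c-C
    print(cam,'spk dock x,y,z,yaw',np.round([v@a,v@b,z,t-YAW],4),'res',round(e,4)); return v@a,v@b,z,t-YAW
E
python3 - <<'E'
from h import *
# ridge check of cradle yaw
for cam in ('scene','side'):
    _,d=shot(cam); P=pts(cam,d,masks(cam,'dock')[0]); a,b=dfr(); V=(P[:,:2]-C); X,Y=V@a,V@b
    for s in (1,-1):
        for lo,hi in((.05,.1),):
            k=(Y*s>lo)&(Y*s<hi)&(abs(X)<.09)
            A=np.c_[X[k],Y[k],np.ones(k.sum())]; co=np.linalg.lstsq(A,P[k,2],rcond=None)[0]
            print(cam,s,np.round(co,4),'yaw corr',round(-co[0]/co[1],3),'y at z=9mm',round((.009-co[2])/co[1],4))
a,b=dfr()
manip.move_pose(w(.005,.30,.25),q())
print(manip.read_time_s(),np.round(manip.read_joint_pos(),2))
manip.move_l(w(.005,.30,.047),.15)
print(manip.read_time_s(),manip.read_tcp_pos()); look()
E
```

```text
scene 1 [ 0.002  -0.2341  0.0243] yaw corr 0.009 y at z=9mm 0.0653
scene -1 [0.0009 0.2339 0.025 ] yaw corr -0.004 y at z=9mm -0.0686
side 1 [0. 0. 0.] yaw corr nan y at z=9mm inf
side -1 [0. 0. 0.] yaw corr nan y at z=9mm inf
4.3333 [-0.34  0.71 -0.24  1.48  0.19  0.97 -0.7 ]
5.8333 [0.52939823 0.22861936 0.04769159]
scene spk dock x,y,z,yaw [-0.0057  0.2186  0.0426  0.119 ] res 0.001<stdin>:9: RuntimeWarning: invalid value encountered in scalar divide
<stdin>:9: RuntimeWarning: divide by zero encountered in scalar divide
```

Run:
```python
from h import *
for y in (.23,.175):
    manip.move_l(w(.012,y,.047),.05); print(y,np.round(manip.read_ft_force(),2)); look()
shot('side','side1'); look('side'); print(manip.read_time_s())
```

```text
0.23 [-0.1  -0.11 -0.43]
scene spk dock x,y,z,yaw [0.002  0.1435 0.0426 0.108 ] res 0.0011
0.175 [0.   0.13 0.89]
scene spk dock x,y,z,yaw [0.0045 0.1174 0.0427 0.0707] res 0.001
side spk dock x,y,z,yaw [0.0012 0.1135 0.0446 0.0706] res 0.0008
9.4917
```

Run:
```python
from h import *
for ty,z in ((.15,.052),(.115,.060),):
    manip.move_l(w(.010,ty,z),.04); print(ty,np.round(manip.read_ft_force(),2)); look()
shot('side','side2'); look('side'); print(manip.read_time_s())
```

```text
0.15 [ 2.6  10.9   9.12]
scene spk dock x,y,z,yaw [ 0.0037  0.0987  0.0459 -0.0082] res 0.0009
0.115 [ 1.83 18.29 15.48]
scene spk dock x,y,z,yaw [ 0.0037  0.0647  0.054  -0.0072] res 0.0009
side spk dock x,y,z,yaw [ 0.0003  0.0618  0.0558 -0.0257] res 0.0008
11.9833
```

View pics/side2.png

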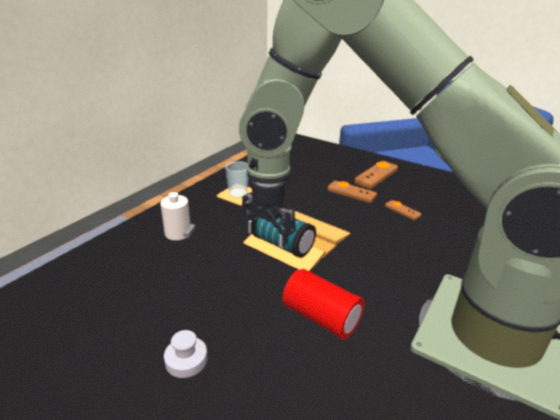

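The side view shows the speaker at (285,232), square on the near ramp with the gripper behind it. Next I push it over the crest in small steps.

Run:
```python
from h import *
for ty,z in ((.09,.067),(.08,.067),(.075,.067),(.070,.067),(.065,.067),(.06,.067)):
    manip.move_l(w(.010,ty,z),.025); print(ty,np.round(manip.read_ft_force(),2)); s=look()
    if s[1]<.012: break
manip.wait(.5); look(); look('side'); shot('side','side3')
p=manip.read_tcp_pos(); print(p,manip.read_time_s())
```

```text
0.09 [ 2.36 13.62 13.16]
scene spk dock x,y,z,yaw [ 0.0035  0.0385  0.0598 -0.0095] res 0.0008
0.08 [ 0.06 -0.24 -0.09]
scene spk dock x,y,z,yaw [ 0.0027 -0.0006  0.0529  0.0061] res 0.0008
scene spk dock x,y,z,yaw [ 0.0027 -0.0013  0.0526  0.0048] res 0.001
side spk dock x,y,z,yaw [0.2109 0.3345 0.0451 1.6388] res 0.0126
[0.51932601 0.00863767 0.06699995] 15.075
```

View pics/side3.png

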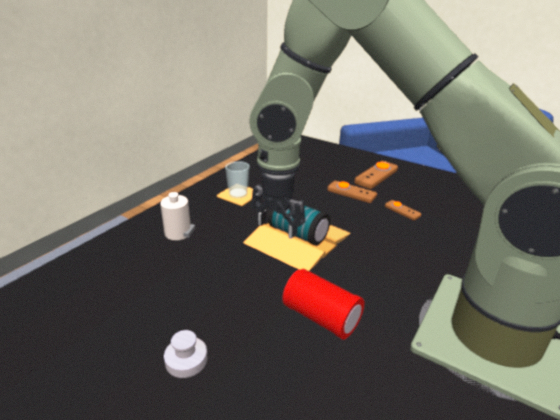

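The side view shows the speaker at (302,222) sitting in the groove, with the gripper beside it. It is settled, so I hold, retreat, and then locate the orange button.

Run:
```python
from h import *
manip.wait(1.0)
manip.move_l(w(.010,.11,.067),.08)
manip.move_l(w(.010,.12,.25),.2); manip.set_gripper(0.0)
t=[.515,-.38,.25]
manip.move_pose(t,q())
look(); look('side')
for cam in ('scene','side'):
    im,d=shot(cam); h=cv2.cvtColor(im,cv2.COLOR_BGR2HSV)
    for l in ('remote',):
        for m in masks(cam,l):
            o=cv2.dilate(m.astype(np.uint8),np.ones((3,3)))>0
            o&=(h[...,0]>=12)&(h[...,0]<=24)&(h[...,1]>190)&(h[...,2]>200)
            P=pts(cam,d,o); P=P[abs(P[:,2]-.027)<.006] if len(P) else P
            if len(P): print(cam,len(P),np.round(np.median(P,0),4),np.round(np.ptp(P,0),3))
    print([np.round(x['point'],3) for x in manip.mark_of(cam,'button_top')])
# wrist
T=np.eye(4);T[:3,:3]=R.from_quat(manip.read_orientation()).as_matrix();T[:3,3]=manip.read_tcp_pos()
im,d=shot('wrist','wrist0')
print('wrist',[np.round(x['point'],4) for x in manip.mark_of('wrist','button_top')])
print(T[:3,3],manip.read_time_s())
```

```text
scene spk dock x,y,z,yaw [ 0.0026 -0.002   0.0523 -0.0008] res 0.0012
side spk dock x,y,z,yaw [-0.0006 -0.0047  0.0543 -0.0013] res 0.001
scene 14 [ 0.4781 -0.5657  0.0312] [0.028 0.043 0.006]
scene 1 [ 0.351  -0.3741  0.0212] [0. 0. 0.]
scene 11 [ 0.5316 -0.3684  0.0255] [0.026 0.036 0.006]Traceback (most recent call last):
  File "<stdin>", line 14, in <module>
  File "h.py", line 10, in pts
    n=cv2.undistortPoints(np.stack([u,v],1).astype(np.float64)[:,None],np.array(c["intrinsics"]),np.array(c["D"]))[:,0]
      ~~~~~~~~~~~~~~~~~~~^^^^^^^^^^^^^^^^^^^^^^^^^^^^^^^^^^^^^^^^^^^^^^^^^^^^^^^^^^^^^^^^^^^^^^^^^^^^^^^^^^^^^^^^^
cv2.error: OpenCV(4.12.0) /io/opencv/modules/calib3d/src/undistort.dispatch.cpp:347: error: (-215:Assertion failed) CV_IS_MAT(_src) && CV_IS_MAT(_dst) && (_src->rows == 1 || _src->cols == 1) && (_dst->rows == 1 || _dst->cols == 1) && _src->cols + _src->rows - 1 == _dst->rows + _dst->cols - 1 && (CV_MAT_TYPE(_src->type) == CV_32FC2 || CV_MAT_TYPE(_src->type) == CV_64FC2) && (CV_MAT_TYPE(_dst->type) == CV_32FC2 || CV_MAT_TYPE(_dst->type) == CV_64FC2) in function 'cvUndistortPointsInternal'
```

Speaker still seated. Now the wrist camera, with button position from its own pixels.

Run:
```python
from h import *
T=np.eye(4);T[:3,:3]=R.from_quat(manip.read_orientation()).as_matrix();T[:3,3]=manip.read_tcp_pos()
im,d=shot('wrist','wrist0'); np.save('wd.npy',d)
c=manip.get_calibration('wrist'); K,D=np.array(c['intrinsics']),np.array(c['D'])
M=T@np.array(c['mount'])
h=cv2.cvtColor(im,cv2.COLOR_BGR2HSV)
o=((h[...,0]>=8)&(h[...,0]<=28)&(h[...,1]>200)&(h[...,2]>220)).astype(np.uint8)
n,_,st,ce=cv2.connectedComponentsWithStats(o)
for i in range(1,n):
    if st[i,4]<150: continue
    v=cv2.undistortPoints(ce[i].reshape(1,1,2),K,D)[0,0]; r=M[:3,:3]@np.r_[v,1]
    p=M[:3,3]+r*(.028-M[2,3])/r[2]; print(st[i],np.round(ce[i]),np.round(p,4))
print('mark',[(np.round(x['point'],4),round(x['p'],2)) for x in manip.mark_of('wrist','button_top')])
print('rem',[(np.round(x['point'],4),round(x['p'],2)) for x in manip.mark_of('wrist','remote')])
print(T[:3,3],manip.read_width(),manip.read_time_s())
```

```text
mark [(array([ 0.3369, -0.3702,  0.0192]), 0.95), (array([ 0.5158, -0.3811,  0.0275]), 0.68)]
rem [(array([ 0.4704, -0.5405,  0.0014]), 0.84), (array([ 0.4885, -0.3805, -0.0036]), 0.74), (array([ 3.188e-01, -3.686e-01,  3.000e-04]), 0.61)]
[ 0.51503167 -0.37992348  0.250005  ] 8.695934339388393e-05 20.6583
```

View pics/wrist0.png

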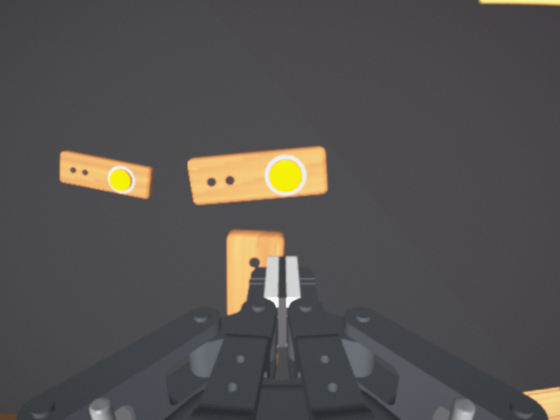

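The wrist view shows the middle-sized remote's button at pixel (286,176). The small remote is at (106,174) and the large one is partly hidden at (255,270). I project the button pixel and compare it with the mark at (0.516,-0.381), then press.

Run:
```python
from h import *
T=np.eye(4);T[:3,:3]=R.from_quat(manip.read_orientation()).as_matrix();T[:3,3]=manip.read_tcp_pos()
c=manip.get_calibration('wrist'); M=T@np.array(c['mount'])
v=cv2.undistortPoints(np.array([[[286.,176.]]]),np.array(c['intrinsics']),np.array(c['D']))[0,0]
r=M[:3,:3]@np.r_[v,1]; p=M[:3,3]+r*(.028-M[2,3])/r[2]; print(p)
b=np.array([.5165,-.3805])
assert np.hypot(*(p[:2]-b))<.008
b=(b+p[:2])/2
manip.move_l([*b,.08],.15)
hit=manip.move_l([*b,.0405],.02,force_limit=9)
print(hit,manip.read_tcp_pos(),manip.read_ft_force()); manip.wait(.3); print(manip.read_tcp_pos(),manip.read_ft_force())
shot('scene'); print(manip.read_time_s())
```

```text
[ 0.51852175 -0.37982619  0.028     ]
True [ 0.51753928 -0.38018077  0.0417053 ] [-2.47445041  0.89298821  9.36570568]
[ 0.51754078 -0.38017907  0.04172678] [-1.45838173  0.77433652  9.63220301]
24.075
```

With 9.6 N on the tool and the tip at about 22.7 mm, the button is at its stop. Now I release, check and hand in.

Run:
```python
from h import *
p=manip.read_tcp_pos()
manip.move_l([p[0],p[1],.20],.1); manip.wait(.5)
s=look(); look('side')
print([np.round(x['point'],3) for x in manip.mark_of('side','button_top')],[np.round(x['point'],3) for x in manip.mark_of('side','remote')],manip.read_ft_force(),manip.read_time_s())
if abs(s[0])<.02 and abs(s[1])<.007 and abs(s[3])<.05: print(manip.sign_off())
```

```text
scene spk dock x,y,z,yaw [-0.2139  0.008   0.0451 -0.0467] res 0.0269
side spk dock x,y,z,yaw [-0.0006 -0.0045  0.0543 -0.0044] res 0.001
[array([ 0.334, -0.37 ,  0.018]), array([ 0.467, -0.582,  0.038]), array([ 0.519, -0.384,  0.028])] [array([ 0.47 , -0.539, -0.   ]), array([ 0.32 , -0.364, -0.004]), array([ 0.49 , -0.378,  0.001])] [-0.01466937  0.41659102 -0.51691305] 26.8167
```

Run:
```python
from h import *
for cam in ('scene','side'):
    c,t,z,e=speaker_pose(cam,C); a,b=dfr(); s=((c-C)@a,(c-C)@b,z,t-YAW,e); print(np.round(s,4))
if abs(s[0])<.02 and abs(s[1])<.007 and e<.002: print(manip.sign_off())
```

```text
[ 0.0026 -0.002   0.0525  0.0043  0.0013]
[-0.0006 -0.0046  0.0542 -0.003   0.0009]
the job is handed in; nothing more can be done
None
```

The speaker lies seated and straight in the cradle's groove, the orange button on the middle-sized remote was pressed fully and has sprung back, and the job is handed in at about 27 s on the robot's clock; no verdict was returned.

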